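Tag the tired shock mount

TASK

The mixer's three spring shock mounts stand in their check stands, and one spring has gone soft. Working from left to right, press each rubber pad about a centimetre down with the fingertips and let it spring back, then push the tag of the stand that holds the softest mount down flat, leaving the other two tags raised. Only touch: do not lift or tip the mounts out of their nests or disturb the tools and things around them.

Things in the scene. Friction and masses are not known exactly. Their poses are not given: they have to be found in the camera images.
- stand_left: The left one of three alike check stands (seen from the robot), fixed to the bench: grey plate 150 (x) x 80 (y) x 10 mm, origin at the centre of its underside, x along the plate away from the robot. A loose steel shock mount (0.3 kg, foot 60 mm, coil spring, cap 49 mm across) stands in a round nest (rim 5 mm high) at x = +35 mm; the tag's hinge lies across the plate at x = -20 mm, z = 15 mm.
- pad_left (a point): Centre of the flat top of the black rubber pad (41 mm across) of the mount in the left stand while it is up, 72 mm above the bench; this point stays. The pad goes 14 mm straight down to its stop and springs back. 10 mm takes 5 to 17 N: the softest about half of the next one. The mounts look alike and which stand has the softest varies.
- tag_left_edge (a point): Middle of the free edge of the tag of the left stand: aluminium flap, 36 mm wide, 3 mm thick, 46 mm from hinge axis to edge. Raised, it leans towards -x of the plate, edge about 41 mm above the bench; down, its edge is at stand x = -66 mm and its top face 16.5 mm up. A fingertip about 20 mm wide pressed straight down at stand x = -42 mm folds it fully.
- tag_left (a joint): Angle of the tag of the left stand (rad): 0 to 0.06 = raised as found (35 to 32 degrees above level), 0.611 = lying flat (stop). A stiff hinge (about 1 N) keeps it wherever it is left.
- stand_middle: The middle one of three alike check stands (seen from the robot), fixed to the bench: grey plate 150 (x) x 80 (y) x 10 mm, origin at the centre of its underside, x along the plate away from the robot. A loose steel shock mount (0.3 kg, foot 60 mm, coil spring, cap 49 mm across) stands in a round nest (rim 5 mm high) at x = +35 mm; the tag's hinge lies across the plate at x = -20 mm, z = 15 mm.
- pad_middle (a point): Centre of the flat top of the black rubber pad (41 mm across) of the mount in the middle stand while it is up, 72 mm above the bench; this point stays. The pad goes 14 mm straight down to its stop and springs back. 10 mm takes 5 to 17 N: the softest about half of the next one. The mounts look alike and which stand has the softest varies.
- tag_middle_edge (a point): Middle of the free edge of the tag of the middle stand: aluminium flap, 36 mm wide, 3 mm thick, 46 mm from hinge axis to edge. Raised, it leans towards -x of the plate, edge about 41 mm above the bench; down, its edge is at stand x = -66 mm and its top face 16.5 mm up. A fingertip about 20 mm wide pressed straight down at stand x = -42 mm folds it fully.
- tag_middle (a joint): Angle of the tag of the middle stand (rad): 0 to 0.06 = raised as found (35 to 32 degrees above level), 0.611 = lying flat (stop). A stiff hinge (about 1 N) keeps it wherever it is left.
- stand_right: The right one of three alike check stands (seen from the robot), fixed to the bench: grey plate 150 (x) x 80 (y) x 10 mm, origin at the centre of its underside, x along the plate away from the robot. A loose steel shock mount (0.3 kg, foot 60 mm, coil spring, cap 49 mm across) stands in a round nest (rim 5 mm high) at x = +35 mm; the tag's hinge lies across the plate at x = -20 mm, z = 15 mm.
- pad_right (a point): Centre of the flat top of the black rubber pad (41 mm across) of the mount in the right stand while it is up, 72 mm above the bench; this point stays. The pad goes 14 mm straight down to its stop and springs back. 10 mm takes 5 to 17 N: the softest about half of the next one. The mounts look alike and which stand has the softest varies.
- tag_right_edge (a point): Middle of the free edge of the tag of the right stand: aluminium flap, 36 mm wide, 3 mm thick, 46 mm from hinge axis to edge. Raised, it leans towards -x of the plate, edge about 41 mm above the bench; down, its edge is at stand x = -66 mm and its top face 16.5 mm up. A fingertip about 20 mm wide pressed straight down at stand x = -42 mm folds it fully.
- tag_right (a joint): Angle of the tag of the right stand (rad): 0 to 0.06 = raised as found (35 to 32 degrees above level), 0.611 = lying flat (stop). A stiff hinge (about 1 N) keeps it wherever it is left.
- hex_key: Bystander: black L-shaped hex key, 82 x 30 x 6 mm, lying between the left and middle stands; origin at its underside centre. Loose.
- screwdriver: Bystander: screwdriver with red handle, 185 x 27 x 25 mm, lying between the middle and right stands; origin at its underside centre. Loose.
- tape: Bystander: roll of masking tape, 104 mm across, 25 mm high, behind the stands; origin at its underside centre. Loose.
- sample_jar: Bystander: sample jar with white cap, 48 mm across, 72 mm high, behind the stands; origin at its underside centre. Loose.

How it is judged:
By the outcome, as a careful person would: the job done as asked, in the order asked, and still so for the second after the job is handed in, with the robot touching nothing.
It also fails if it takes over 58 s, if anything falls off the work surface, if the arm or the gripper's body presses on something with over 40 N, if the wrist force passes 120 N, or if a joint passes its speed limit or range.

ROBOT

A 7-joint arm with a two-finger parallel gripper is mounted at the origin on a cart in front of the work surface, level with it; the furniture and walls round the work are solid. World frame = base frame: x ahead of the robot, y to its left, z up, the work surface at z = 0. Lengths are in m, angles in rad, forces in N, time in s.
With the tool pointing down it reaches from about 0.425 to 0.925 m from the base axis. Payload 6.8 kg.
Tool frame: the origin (TCP) lies between the finger pads; the fingertips stand finger_overhang ahead of it and the grasp point (between the pads) lies 6 mm ahead of it (finger_overhang is the distance from the TCP to the fingertips, in m); z points along the fingers, y is the line along which they close (so a half turn about z gives the same grasp; the last joint's range is limited). The gripper opens to 85 mm and grips with 20 to 120 N. Pads are 22 mm wide; open, the fingers measure 114 mm over their backs; the gripper's body (76 mm by 85 mm) begins 54 mm behind the grasp point. The pads swing forward as they close: fully open they stand 13 mm farther back than shut.
Start: joints at [1.062, 0.477, 0.022, 1.555, -0.011, 1.109, -0.083], TCP at [0.263, -0.622, 0.256] pointing down, gripper open.
Joint ranges: [-2.96, 2.96], [-0.34, 2.1], [-1.41, 1.46], [0.24, 2.44], [-1.37, 4.51], [0.17, 1.92], [-2.96, 2.96]. Speed limits (rad/s): [2.39, 2.39, 3.14, 3.14, 3.14, 3.14, 3.14].

INTERFACE

Orientations are given as a unit quaternion [w, x, y, z].
In Python, from station import * gives the robot as it stands.
- The arm moves only by the tool drive_tool, never from a script. Its argument "increments" is a list of rows, each an object of numbers: "claw": the finger opening in m, from 0 to 0.0854; "dx", "dy", "dz": the shift along the tool's x, y, z in m; "wx", "wy", "wz": the turn, a rotation vector about the tool's x, y, z in degrees. A call has 1 to 20 rows; each row shifts and turns the commanded pose from where the row before left it, along the tool's axes as they then stand; what a row does not reach is not made up. A row lasts 1/8 s, in which the tool goes at most 62.5 mm and 10.7 degrees, less where a joint would pass 70% of its speed; a pose out of reach is approached as far as the arm can. A call with a gripper value outside its range is refused whole. The fingers move at their own pace and stop on an object; "newtons" is the grip in N (left out, the last holds). Time passes only in rows, so rows that do not move let the fingers close. It gives the time, the measured TCP pose, the force, the opening and the grip force at its end, in the units of the state.
- get_obs(): the state, without advancing time (a new reading comes with each control period).
- read_camera(name): name is "scene" or "top" or "wrist"; returns (picture, depth): 420x560x3 uint8, red, green, blue; 420x560 float32, m along the optical axis (not along the pixel's ray), 0 where there is no reading.
- calibration(name): a dict with "intrinsics" (3x3 intrinsics, pixels), "R" (3x3) and "t" (3): a world point X has camera coordinates R X + t; the wrist camera has in their place "mount" (4x4, takes a point from camera to tool coordinates, whose origin is the TCP and whose axes are the flange's). Camera axes: x right, y down, z forward; pixel columns grow to the right and rows downward; lengths in m; the calibration is good to about 2 mm. A picture is of the moment at which its call begins: read the wrist's pose just before it. calibration takes no time and is no camera call.
- hand_in(): hands the job in; it is judged then, once.
The state is a dict: "t": time; "q": joint angles; "joint_vel": joint speeds; "joint_torque": joint torques, N m; "eef_pos": TCP position; "tool_rot": TCP orientation; "contact_force": force on the tool from outside, world axes, zero at the start; "torque": the same for the moment, N m; "gripper_width": opening from 0.0 (shut) to 1.0 (fully open); "grasp_force": force on a finger pad.
Only numpy, scipy, OpenCV 4.12 (cv2) and the standard library are available. Lean on these libraries where they do the work, as an engineer would, in place of code of your own. Each camera call takes 0.05 s, during which the arm holds its last target. There are 200 camera calls.

## Working session

There is one attempt and no reset: what is moved stays moved. The work goes in short steps, Python scripts to look and compute and a tool call to move; the robot and the scene stay as the last step left them, time stands still between calls to the robot, and variables do not carry over. Pictures are saved under pics/ and viewed, at most 10 in all, crops included, and the job is handed in when it is done.

Besides the shell and the picture viewer there is one more tool, called in YAML: its name, and indented under it one key for each argument. drive_tool: Moves the arm, as the interface text tells. Its arguments: {"type":"object","properties":{"increments":{"type":"array","items":{"type":"object","properties":{"claw":{"type":"number"},"dx":{"type":"number"},"dy":{"type":"number"},"dz":{"type":"number"},"wx":{"type":"number"},"wy":{"type":"number"},"wz":{"type":"number"}}}},"newtons":{"type":"number"}},"required":["increments"]}

```bash
mkdir -p pics; python3 - <<'E'
from station import *
import cv2,numpy as np
o=get_obs();print({k:np.round(v,3) if not isinstance(v,str) else v for k,v in o.items()})
for n in ["top","scene"]:
    p,d=read_camera(n);cv2.imwrite(f"pics/{n}1.png",p[:,:,::-1]);np.save(f"{n}_d.npy",d)
    c=calibration(n);print(n,c)
print(calibration("wrist"))
try: print(finger_overhang)
except Exception as e: print(e)
E
ls
```

```text
{'t': np.float64(0.0), 'q': array([ 1.062,  0.478,  0.022,  1.556, -0.011,  1.109, -0.083]), 'joint_vel': array([-0.001, -0.001, -0.001,  0.   ,  0.   , -0.   , -0.001]), 'joint_torque': array([-0.0000e+00, -5.9646e+01,  1.6070e+00, -2.8120e+01,  1.2000e-02,
        9.0000e-03,  0.0000e+00]), 'eef_pos': array([ 0.263, -0.621,  0.255]), 'tool_rot': array([-0.001,  0.98 ,  0.199, -0.   ]), 'contact_force': array([-0.246,  0.527,  0.056]), 'torque': array([ 0.015, -0.026, -0.032]), 'grasp_force': np.float64(0.0), 'gripper_width': np.float64(0.999)}
top {'intrinsics': array([[420.62455295,   0.        , 278.70746365],
       [  0.        , 420.62455295, 211.02203018],
       [  0.        ,   0.        ,   1.        ]]), 'R': array([[-0.10609882, -0.99434378, -0.00484707],
       [-0.96811697,  0.10441032, -0.2277016 ],
       [ 0.22691975, -0.01946634, -0.9737189 ]]), 't': array([0.06715669, 0.58133855, 0.96770075])}
scene {'intrinsics': array([[416.61318702,   0.        , 274.6249889 ],
       [  0.        , 416.61318702, 208.78480682],
       [  0.        ,   0.        ,   1.        ]]), 'R': array([[-0.89976749, -0.43636371, -0.00227361],
       [-0.22549729,  0.46941599, -0.8536976 ],
       [ 0.37358992, -0.76761666, -0.52076408]]), 't': array([0.54218103, 0.18277583, 0.71071369])}
{'intrinsics': array([[326.08388496,   0.        , 281.10457465],
       [  0.        , 326.08388496, 206.9413736 ],
       [  0.        ,   0.        ,   1.        ]]), 'mount': array([[ 7.98923187e-04, -9.50982053e-01, -3.09245043e-01,
         7.88986213e-02],
       [ 9.99999384e-01,  5.21330887e-04,  9.80278859e-04,
        -3.31671955e-05],
       [-7.71008610e-04, -3.09245635e-01,  9.50981883e-01,
        -1.16942874e-01],
       [ 0.00000000e+00,  0.00000000e+00,  0.00000000e+00,
         1.00000000e+00]])}
0.025
pics
scene_d.npy
top_d.npy
```

View pics/top1.png

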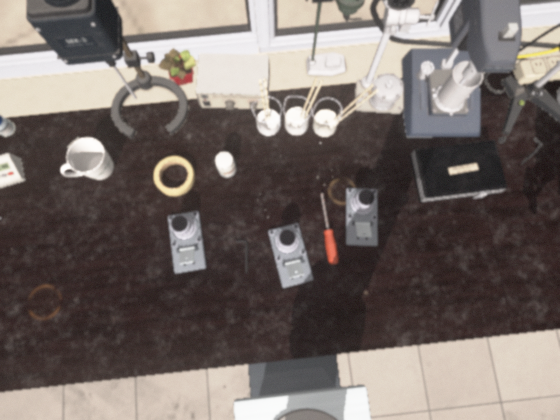

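View pics/scene1.png

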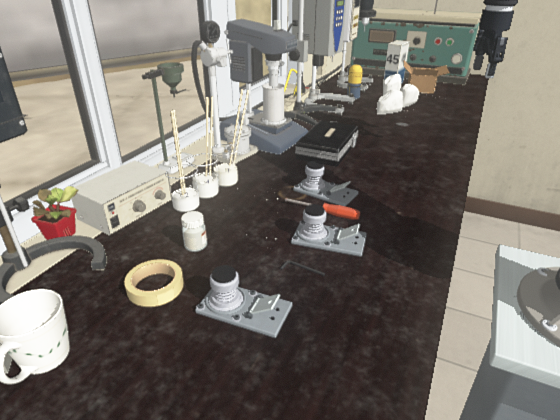

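The top view shows the stands near pixels (186,240), (290,255) and (362,215), with the pads at their far ends and the tags nearer the robot. I'll measure the poses from depth and colour.

```bash
cat > h.py <<'E'
import numpy as np,cv2
def cast(c,u,v,z):
    K,R,t=c["intrinsics"],c["R"],c["t"]; o=-R.T@t
    d=np.stack([(np.asarray(u,float)-K[0,2])/K[0,0],(np.asarray(v,float)-K[1,2])/K[1,1],np.ones(np.shape(u))],-1)@R
    return o+d*((z-o[2])/d[...,2])[...,None]
def cloud(c,d):
    K,R,t=c["intrinsics"],c["R"],c["t"]; v,u=np.indices(d.shape)
    P=np.stack([(u-K[0,2])/K[0,0]*d,(v-K[1,2])/K[1,1]*d,d],-1)
    return (P-t)@R
E
python3 - <<'E'
from station import *
from h import *
c=calibration("top");d=np.load("top_d.npy");W=cloud(c,d)
im=cv2.imread("pics/top1.png")
for n,(u,v) in dict(L=(186,240),M=(290,255),R=(362,215)).items():
    s=np.s_[v-45:v+45,u-30:u+30]; w=W[s].reshape(-1,3); ok=d[s].ravel()>0
    vv,uu=np.mgrid[v-45:v+45,u-30:u+30]
    print(n,"bench z",np.median(w[ok,2]), "zmax",np.percentile(w[ok,2],99.5))
    top=ok&(w[:,2]>.062)
    print(" top",top.sum(),w[top].mean(0),(w[top].max(0)+w[top].min(0))/2)
    pl=(ok&(w[:,2]>.006)).reshape(90,60).astype(np.uint8)
    k,lab,st,_=cv2.connectedComponentsWithStats(pl);i=1+np.argmax(st[1:,4])
    q=(lab==i).ravel()&(w[:,2]<.016)
    r=cv2.minAreaRect(w[q][:,:2].astype(np.float32)*1000);print(" rect",r,q.sum())
    tg=(lab==i).ravel()&(w[:,2]>.028)&(w[:,2]<.045)
    print(" 28-45mm",tg.sum())
sc=3
cv2.imwrite("pics/topcrop.png",cv2.resize(im[160:300,150:400],None,fx=sc,fy=sc,interpolation=cv2.INTER_CUBIC))
s2=cv2.imread("pics/scene1.png");cv2.imwrite("pics/scenecrop.png",cv2.resize(s2[150:340,190:390],None,fx=3,fy=3,interpolation=cv2.INTER_CUBIC))
E
```

```text
L bench z 0.0026603549977142356 zmax 0.07550208137624823
 top 304 [0.57747918 0.24864454 0.07126682] [0.57857586 0.25000679 0.07073048]
 rect ((544.23388671875, 247.29513549804688), (150.05355834960938, 82.58635711669922), 3.817188024520874) 1038
 28-45mm 137
M bench z 0.0023352924269071183 zmax 0.07518078030511366
 top 306 [ 0.51478022 -0.00721181  0.07105165] [ 0.51589958 -0.00711159  0.07042743]
 rect ((481.83746337890625, -13.45367431640625), (149.90394592285156, 82.38056182861328), 8.464457511901855) 1089
 28-45mm 130
R bench z 0.002435155873001884 zmax 0.07500691152864518
 top 289 [ 0.5940812  -0.21063629  0.07094004] [ 0.59596649 -0.21247461  0.06998197]
 rect ((560.783447265625, -207.0572509765625), (79.3128890991211, 149.4026641845703), 81.68644714355469) 1013
 28-45mm 122
```

View pics/topcrop.png

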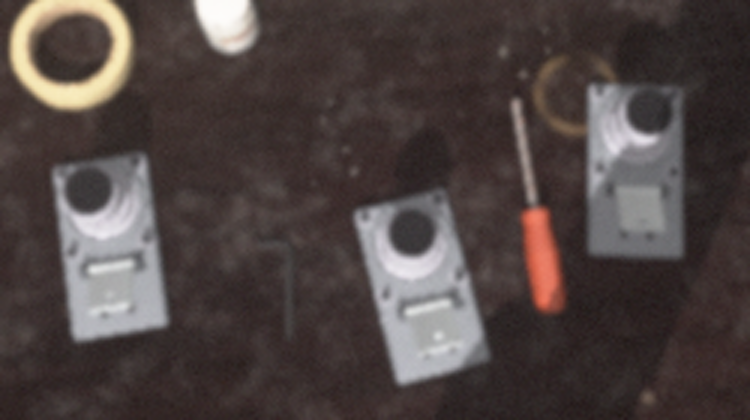

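Plates, pads and tags are clear, and the fitted rectangles agree with the pad centroids to about 2 mm. Next I shut the claw and align yaw with the left stand (3.8°).

drive_tool:
  increments:
    - {"claw":0,"wz":9.6}
    - {"claw":0,"wz":9.6}
    - {"claw":0}
    - {"claw":0}
    - {"claw":0}
    - {"claw":0}

```text
schema error: expected keys claw, dx, dy, dz, wx, wy, wz
```

```bash
cat >> h.py <<'E'
T=dict(L=(.5785,.2492),M=(.5158,-.0078),R=(.5948,-.2115),tL=(.5023,.2445),tM=(.4403,-.0197),tR=(.5192,-.2010))
Y=dict(L=3.8,M=8.5,R=-8.3)
def go(name,z):
    from station import get_obs
    from scipy.spatial.transform import Rotation as Ro
    o=get_obs();R=Ro.from_quat(np.roll(o["tool_rot"],-1)).as_matrix()
    yaw=np.degrees(np.arctan2(R[1,0],R[0,0]))
    dl=np.array([*T[name],z])-o["eef_pos"]
    print("t",o["t"].round(2),"pos",np.round(o["eef_pos"]*1e3,1),"yaw",yaw.round(2),"tilt",R[:,2].round(3),"F",np.round(o["contact_force"],2),"w",o["gripper_width"])
    print("delta tool mm",np.round(R.T@dl*1e3,1),"wz need",round(yaw-Y[name[-1]],2))
E
python3 -c "
from h import *;import station;go('L',.125);print(station.finger_overhang)"
```

```text
Traceback (most recent call last):
  File "h.py", line 18, in go
    print("t",o["t"].round(2),"pos",np.round(o["eef_pos"]*1e3,1),"yaw",yaw.round(2),"tilt",R[:,2].round(3),"F",np.round(o["contact_force"],2),"w",o["gripper_width"])
              ^^^^^^^^^^^^
AttributeError: 'float' object has no attribute 'round'
```

All keys are required.

drive_tool:
  increments:
    - {"claw":0,"dx":0,"dy":0,"dz":0,"wx":0,"wy":0,"wz":9.6}
    - {"claw":0,"dx":0,"dy":0,"dz":0,"wx":0,"wy":0,"wz":9.6}
    - {"claw":0,"dx":0,"dy":0,"dz":0,"wx":0,"wy":0,"wz":0}
    - {"claw":0,"dx":0,"dy":0,"dz":0,"wx":0,"wy":0,"wz":0}
    - {"claw":0,"dx":0,"dy":0,"dz":0,"wx":0,"wy":0,"wz":0}
    - {"claw":0,"dx":0,"dy":0,"dz":0,"wx":0,"wy":0,"wz":0}

```text
t: 0.85
eef_pos: [0.2633, -0.6215, 0.2563]
tool_rot: [-0.0, 0.999, 0.033, 0.0]
contact_force: [-0.5, 0.3, -0.6]
gripper_width: -0.001
grasp_force: 0.0
```

```bash
sed -i 's/o\["t"\].round(2)/round(float(o["t"]),2)/; s/yaw.round(2)/round(float(yaw),2)/' h.py
python3 -c "
from h import *;import station;go('L',.125);print(station.finger_overhang)"
```

```text
t 0.85 pos [ 263.3 -621.5  256.3] yaw 3.81 tilt [ 0.  0. -1.] F [-0.54  0.29 -0.6 ] w -0.001398449899203811
delta tool mm [ 372.4 -847.9  131.4] wz need 0.01
0.025
```

drive_tool:
  increments:
    - {"claw":0,"dx":0.0186,"dy":-0.0424,"dz":0,"wx":0,"wy":0,"wz":0}
    - {"claw":0,"dx":0.0186,"dy":-0.0424,"dz":0,"wx":0,"wy":0,"wz":0}
    - {"claw":0,"dx":0.0186,"dy":-0.0424,"dz":0,"wx":0,"wy":0,"wz":0}
    - {"claw":0,"dx":0.0186,"dy":-0.0424,"dz":0,"wx":0,"wy":0,"wz":0}
    - {"claw":0,"dx":0.0186,"dy":-0.0424,"dz":0,"wx":0,"wy":0,"wz":0}
    - {"claw":0,"dx":0.0186,"dy":-0.0424,"dz":0,"wx":0,"wy":0,"wz":0}
    - {"claw":0,"dx":0.0186,"dy":-0.0424,"dz":0,"wx":0,"wy":0,"wz":0}
    - {"claw":0,"dx":0.0186,"dy":-0.0424,"dz":0,"wx":0,"wy":0,"wz":0}
    - {"claw":0,"dx":0.0186,"dy":-0.0424,"dz":0,"wx":0,"wy":0,"wz":0}
    - {"claw":0,"dx":0.0186,"dy":-0.0424,"dz":0,"wx":0,"wy":0,"wz":0}
    - {"claw":0,"dx":0.0186,"dy":-0.0424,"dz":0,"wx":0,"wy":0,"wz":0}
    - {"claw":0,"dx":0.0186,"dy":-0.0424,"dz":0,"wx":0,"wy":0,"wz":0}
    - {"claw":0,"dx":0.0186,"dy":-0.0424,"dz":0,"wx":0,"wy":0,"wz":0}
    - {"claw":0,"dx":0.0186,"dy":-0.0424,"dz":0,"wx":0,"wy":0,"wz":0}
    - {"claw":0,"dx":0.0186,"dy":-0.0424,"dz":0,"wx":0,"wy":0,"wz":0}
    - {"claw":0,"dx":0.0186,"dy":-0.0424,"dz":0,"wx":0,"wy":0,"wz":0}
    - {"claw":0,"dx":0.0186,"dy":-0.0424,"dz":0,"wx":0,"wy":0,"wz":0}
    - {"claw":0,"dx":0.0186,"dy":-0.0424,"dz":0,"wx":0,"wy":0,"wz":0}
    - {"claw":0,"dx":0.0186,"dy":-0.0424,"dz":0,"wx":0,"wy":0,"wz":0}
    - {"claw":0,"dx":0.0186,"dy":-0.0424,"dz":0,"wx":0,"wy":0,"wz":0}

```text
t: 3.35
eef_pos: [0.5795, 0.2502, 0.2564]
tool_rot: [0.0, 0.999, 0.033, 0.0]
contact_force: [0.5, -0.0, -0.1]
gripper_width: 0.003
grasp_force: 0.0
```

```bash
python3 - <<'E'
from h import *;from station import *
go('L',.125)
p,d=read_camera("wrist");cv2.imwrite("pics/w1.png",p[:,:,::-1]);go('L',.125)
E
```

```text
t 3.35 pos [579.5 250.2 256.4] yaw 3.77 tilt [ 0. -0. -1.] F [ 0.55 -0.03 -0.1 ] w 0.0031818423870532617
delta tool mm [ -1.2   0.9 131.4] wz need -0.03
t 3.4 pos [579.6 257.7 256.5] yaw 4.13 tilt [ 0.001  0.006 -1.   ] F [0.71 6.44 1.14] w 0.0023352126959586945
delta tool mm [ -2.    9.2 131.5] wz need 0.33
```

View pics/w1.png

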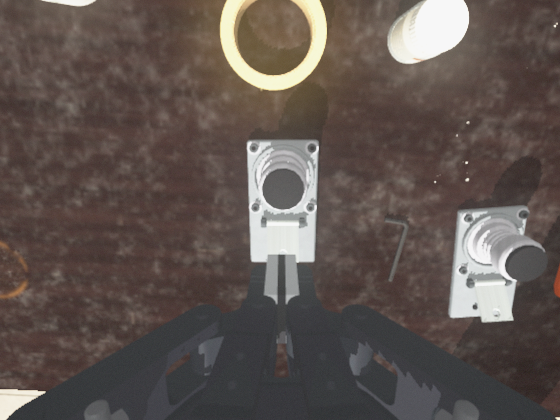

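The wrist view shows the left pad at about (284,188) and the middle pad at about (526,264). I'll cross-check the pad position with it.

```bash
python3 - <<'E'
from h import *;from station import *
from scipy.spatial.transform import Rotation as Ro
c=calibration("wrist");M=c["mount"];R=Ro.from_euler('x',180,degrees=True).as_matrix()
a=np.radians(3.77);R=np.array([[np.cos(a),-np.sin(a),0],[np.sin(a),np.cos(a),0],[0,0,1]])@R
p=np.array([.5795,.2502,.2564]);Rc=R@M[:3,:3];pc=R@M[:3,3]+p
cc=dict(intrinsics=c["intrinsics"],R=Rc.T,t=-Rc.T@pc)
im=cv2.imread("pics/w1.png");g=cv2.GaussianBlur(im.max(2),(5,5),0)
for n,(u,v) in dict(L=(284,188),M=(526,264)).items():
    m=((g<75)).astype(np.uint8)
    k,lab,st,ce=cv2.connectedComponentsWithStats(m,connectivity=4);i=lab[v,u];print(n,st[i],ce[i],cast(cc,ce[i][0],ce[i][1],.072),cast(cc,u,v,.072))
go('L',.125)
E
```

```text
L [     0      0    560    420 179656] [267.25442512 170.0862259 ] [0.59594061 0.26392566 0.072     ] [0.57969773 0.24706471 0.072     ]
M [     0      0    560    420 179656] [267.25442512 170.0862259 ] [0.59594061 0.26392566 0.072     ] [ 0.51562007 -0.00741908  0.072     ]
t 3.4 pos [579.6 257.7 256.5] yaw 4.13 tilt [ 0.001  0.006 -1.   ] F [0.71 6.44 1.14] w 0.0023352126959586945
delta tool mm [ -2.    9.2 131.5] wz need 0.33
```

drive_tool:
  increments:
    - {"claw":0,"dx":-0.001,"dy":0.001,"dz":0.03,"wx":0,"wy":0,"wz":0}
    - {"claw":0,"dx":0,"dy":0,"dz":0.03,"wx":0,"wy":0,"wz":0}
    - {"claw":0,"dx":0,"dy":0,"dz":0.03,"wx":0,"wy":0,"wz":0}
    - {"claw":0,"dx":0,"dy":0,"dz":0.03,"wx":0,"wy":0,"wz":0}
    - {"claw":0,"dx":0,"dy":0,"dz":0.011,"wx":0,"wy":0,"wz":0}
    - {"claw":0,"dx":0,"dy":0,"dz":0,"wx":0,"wy":0,"wz":0}
    - {"claw":0,"dx":0,"dy":0,"dz":0,"wx":0,"wy":0,"wz":0}
    - {"claw":0,"dx":0,"dy":0,"dz":0,"wx":0,"wy":0,"wz":0}

```text
t: 4.4
eef_pos: [0.5787, 0.2484, 0.1266]
tool_rot: [-0.0, 0.999, 0.033, 0.001]
contact_force: [-0.3, -0.1, -0.3]
gripper_width: -0.003
grasp_force: 0.0
```

```bash
python3 -c "
from h import *;go('L',.105)"
```

```text
t 4.4 pos [578.7 248.4 126.6] yaw 3.76 tilt [ 0.002  0.001 -1.   ] F [-0.25 -0.1  -0.27] w -0.0028621319347985853
delta tool mm [-0.2 -0.8 21.6] wz need -0.04
```

Pads are confirmed within about 2 mm. Now I approach to just at contact.

drive_tool:
  increments:
    - {"claw":0,"dx":0,"dy":0,"dz":0.012,"wx":0,"wy":0,"wz":0}
    - {"claw":0,"dx":0,"dy":0,"dz":0.01,"wx":0,"wy":0,"wz":0}
    - {"claw":0,"dx":0,"dy":0,"dz":0.006,"wx":0,"wy":0,"wz":0}
    - {"claw":0,"dx":0,"dy":0,"dz":0,"wx":0,"wy":0,"wz":0}
    - {"claw":0,"dx":0,"dy":0,"dz":0,"wx":0,"wy":0,"wz":0}

```text
t: 5.03
eef_pos: [0.578, 0.248, 0.0974]
tool_rot: [0.0, 0.999, 0.033, 0.0]
contact_force: [-0.4, -0.6, -0.1]
gripper_width: -0.001
grasp_force: 0.0
```

drive_tool:
  increments:
    - {"claw":0,"dx":0,"dy":0,"dz":0.003,"wx":0,"wy":0,"wz":0}
    - {"claw":0,"dx":0,"dy":0,"dz":0.002,"wx":0,"wy":0,"wz":0}
    - {"claw":0,"dx":0,"dy":0,"dz":0,"wx":0,"wy":0,"wz":0}
    - {"claw":0,"dx":0,"dy":0,"dz":0,"wx":0,"wy":0,"wz":0}

```text
t: 5.52
eef_pos: [0.5783, 0.2483, 0.0929]
tool_rot: [-0.0, 0.999, 0.033, 0.0]
contact_force: [-2.3, -0.6, 6.8]
gripper_width: -0.001
grasp_force: 3.0
```

drive_tool:
  increments:
    - {"claw":0,"dx":0,"dy":0,"dz":0.003,"wx":0,"wy":0,"wz":0}
    - {"claw":0,"dx":0,"dy":0,"dz":0.003,"wx":0,"wy":0,"wz":0}
    - {"claw":0,"dx":0,"dy":0,"dz":0,"wx":0,"wy":0,"wz":0}
    - {"claw":0,"dx":0,"dy":0,"dz":0,"wx":0,"wy":0,"wz":0}

```text
t: 6.02
eef_pos: [0.5784, 0.2483, 0.0875]
tool_rot: [-0.0, 0.999, 0.033, 0.001]
contact_force: [-2.7, -2.6, 10.8]
gripper_width: -0.004
grasp_force: 5.4
```

drive_tool:
  increments:
    - {"claw":0,"dx":0,"dy":0,"dz":0.0005,"wx":0,"wy":0,"wz":0}
    - {"claw":0,"dx":0,"dy":0,"dz":0,"wx":0,"wy":0,"wz":0}

```text
t: 6.28
eef_pos: [0.5784, 0.2483, 0.0871]
tool_rot: [-0.0, 0.999, 0.033, 0.001]
contact_force: [-3.2, -1.2, 10.1]
gripper_width: 0.001
grasp_force: 5.6
```

drive_tool:
  increments:
    - {"claw":0,"dx":0,"dy":0,"dz":-0.005,"wx":0,"wy":0,"wz":0}
    - {"claw":0,"dx":0,"dy":0,"dz":-0.007,"wx":0,"wy":0,"wz":0}
    - {"claw":0,"dx":0,"dy":0,"dz":-0.012,"wx":0,"wy":0,"wz":0}
    - {"claw":0,"dx":0,"dy":0,"dz":-0.03,"wx":0,"wy":0,"wz":0}
    - {"claw":0,"dx":0,"dy":0,"dz":-0.03,"wx":0,"wy":0,"wz":0}
    - {"claw":0,"dx":0,"dy":0,"dz":0,"wx":0,"wy":0,"wz":-4.7}
    - {"claw":0,"dx":0,"dy":0,"dz":0,"wx":0,"wy":0,"wz":0}
    - {"claw":0,"dx":0,"dy":0,"dz":0,"wx":0,"wy":0,"wz":0}

```text
t: 7.28
eef_pos: [0.5777, 0.2478, 0.1694]
tool_rot: [0.0, 0.997, 0.073, -0.0]
contact_force: [-0.1, -0.4, 0.6]
gripper_width: -0.001
grasp_force: 0.0
```

```bash
python3 -c "
from h import *;go('M',.105)"
```

```text
t 7.28 pos [577.7 247.8 169.4] yaw 8.38 tilt [-0.001 -0.    -1.   ] F [-0.05 -0.39  0.64] w -0.0012289310193566013
delta tool mm [-98.4 243.8  64.5] wz need -0.12
```

drive_tool:
  increments:
    - {"claw":0,"dx":-0.0123,"dy":0.0305,"dz":0,"wx":0,"wy":0,"wz":0}
    - {"claw":0,"dx":-0.0123,"dy":0.0305,"dz":0,"wx":0,"wy":0,"wz":0}
    - {"claw":0,"dx":-0.0123,"dy":0.0305,"dz":0,"wx":0,"wy":0,"wz":0}
    - {"claw":0,"dx":-0.0123,"dy":0.0305,"dz":0,"wx":0,"wy":0,"wz":0}
    - {"claw":0,"dx":-0.0123,"dy":0.0305,"dz":0,"wx":0,"wy":0,"wz":0}
    - {"claw":0,"dx":-0.0123,"dy":0.0305,"dz":0,"wx":0,"wy":0,"wz":0}
    - {"claw":0,"dx":-0.0123,"dy":0.0305,"dz":0,"wx":0,"wy":0,"wz":0}
    - {"claw":0,"dx":-0.0123,"dy":0.0305,"dz":0,"wx":0,"wy":0,"wz":0}
    - {"claw":0,"dx":0,"dy":0,"dz":0,"wx":0,"wy":0,"wz":0}
    - {"claw":0,"dx":0,"dy":0,"dz":0.02,"wx":0,"wy":0,"wz":0}
    - {"claw":0,"dx":0,"dy":0,"dz":0.02,"wx":0,"wy":0,"wz":0}
    - {"claw":0,"dx":0,"dy":0,"dz":0.015,"wx":0,"wy":0,"wz":0}
    - {"claw":0,"dx":0,"dy":0,"dz":0.01,"wx":0,"wy":0,"wz":0}
    - {"claw":0,"dx":0,"dy":0,"dz":0,"wx":0,"wy":0,"wz":0}
    - {"claw":0,"dx":0,"dy":0,"dz":0,"wx":0,"wy":0,"wz":0}

```text
t: 9.15
eef_pos: [0.517, -0.0076, 0.1053]
tool_rot: [-0.0, 0.997, 0.074, 0.0]
contact_force: [-0.2, -0.1, -0.3]
gripper_width: 0.001
grasp_force: 0.0
```

```bash
python3 -c "
from h import *;go('M',.0875)"
```

```text
t 9.15 pos [517.   -7.6 105.3] yaw 8.47 tilt [ 0.001  0.    -1.   ] F [-0.2  -0.11 -0.27] w 0.0014497590546838517
delta tool mm [-1.2 -0.  17.8] wz need -0.03
```

drive_tool:
  increments:
    - {"claw":0,"dx":-0.001,"dy":0,"dz":0.005,"wx":0,"wy":0,"wz":0}
    - {"claw":0,"dx":0,"dy":0,"dz":0.004,"wx":0,"wy":0,"wz":0}
    - {"claw":0,"dx":0,"dy":0,"dz":0.003,"wx":0,"wy":0,"wz":0}
    - {"claw":0,"dx":0,"dy":0,"dz":0,"wx":0,"wy":0,"wz":0}
    - {"claw":0,"dx":0,"dy":0,"dz":0,"wx":0,"wy":0,"wz":0}

```text
t: 9.78
eef_pos: [0.5157, -0.008, 0.093]
tool_rot: [0.0, 0.997, 0.074, 0.0]
contact_force: [0.0, -0.4, 1.6]
gripper_width: -0.003
grasp_force: 1.3
```

drive_tool:
  increments:
    - {"claw":0,"dx":0,"dy":0,"dz":0.003,"wx":0,"wy":0,"wz":0}
    - {"claw":0,"dx":0,"dy":0,"dz":0.003,"wx":0,"wy":0,"wz":0}
    - {"claw":0,"dx":0,"dy":0,"dz":0,"wx":0,"wy":0,"wz":0}
    - {"claw":0,"dx":0,"dy":0,"dz":0,"wx":0,"wy":0,"wz":0}

```text
t: 10.28
eef_pos: [0.5157, -0.0081, 0.0869]
tool_rot: [0.0, 0.997, 0.074, 0.0]
contact_force: [-0.4, -1.3, 5.4]
gripper_width: -0.002
grasp_force: 2.7
```

drive_tool:
  increments:
    - {"claw":0,"dx":0,"dy":0,"dz":0.0005,"wx":0,"wy":0,"wz":0}
    - {"claw":0,"dx":0,"dy":0,"dz":0,"wx":0,"wy":0,"wz":0}

```text
t: 10.52
eef_pos: [0.5157, -0.0081, 0.0864]
tool_rot: [0.0, 0.997, 0.074, 0.0]
contact_force: [-0.6, -1.1, 5.3]
gripper_width: -0.001
grasp_force: 2.8
```

Middle takes about 5.3 N against 10.3 N for the left. Now the right one.

drive_tool:
  increments:
    - {"claw":0,"dx":0,"dy":0,"dz":-0.005,"wx":0,"wy":0,"wz":0}
    - {"claw":0,"dx":0,"dy":0,"dz":-0.007,"wx":0,"wy":0,"wz":0}
    - {"claw":0,"dx":0,"dy":0,"dz":-0.012,"wx":0,"wy":0,"wz":0}
    - {"claw":0,"dx":0,"dy":0,"dz":-0.03,"wx":0,"wy":0,"wz":0}
    - {"claw":0,"dx":0,"dy":0,"dz":-0.03,"wx":0,"wy":0,"wz":0}
    - {"claw":0,"dx":0,"dy":0,"dz":0,"wx":0,"wy":0,"wz":8.4}
    - {"claw":0,"dx":0,"dy":0,"dz":0,"wx":0,"wy":0,"wz":8.4}
    - {"claw":0,"dx":0,"dy":0,"dz":0,"wx":0,"wy":0,"wz":0}
    - {"claw":0,"dx":0,"dy":0,"dz":0,"wx":0,"wy":0,"wz":0}

```text
t: 11.65
eef_pos: [0.5154, -0.0078, 0.1704]
tool_rot: [-0.0, 0.997, -0.071, -0.0]
contact_force: [0.7, 0.5, -0.1]
gripper_width: -0.002
grasp_force: 0.0
```

```bash
python3 -c "
from h import *;go('R',.105)"
```

```text
t 11.65 pos [515.4  -7.8 170.4] yaw -8.16 tilt [-0.  0. -1.] F [ 0.7   0.53 -0.08] w -0.0016360760608412415
delta tool mm [107.5 190.4  65.4] wz need 0.14
```

drive_tool:
  increments:
    - {"claw":0,"dx":0.0134,"dy":0.0238,"dz":0,"wx":0,"wy":0,"wz":0}
    - {"claw":0,"dx":0.0134,"dy":0.0238,"dz":0,"wx":0,"wy":0,"wz":0}
    - {"claw":0,"dx":0.0134,"dy":0.0238,"dz":0,"wx":0,"wy":0,"wz":0}
    - {"claw":0,"dx":0.0134,"dy":0.0238,"dz":0,"wx":0,"wy":0,"wz":0}
    - {"claw":0,"dx":0.0134,"dy":0.0238,"dz":0,"wx":0,"wy":0,"wz":0}
    - {"claw":0,"dx":0.0134,"dy":0.0238,"dz":0,"wx":0,"wy":0,"wz":0}
    - {"claw":0,"dx":0.0134,"dy":0.0238,"dz":0,"wx":0,"wy":0,"wz":0}
    - {"claw":0,"dx":0.0134,"dy":0.0238,"dz":0,"wx":0,"wy":0,"wz":0}
    - {"claw":0,"dx":0,"dy":0,"dz":0,"wx":0,"wy":0,"wz":0}
    - {"claw":0,"dx":0,"dy":0,"dz":0.02,"wx":0,"wy":0,"wz":0}
    - {"claw":0,"dx":0,"dy":0,"dz":0.02,"wx":0,"wy":0,"wz":0}
    - {"claw":0,"dx":0,"dy":0,"dz":0.015,"wx":0,"wy":0,"wz":0}
    - {"claw":0,"dx":0,"dy":0,"dz":0.01,"wx":0,"wy":0,"wz":0}
    - {"claw":0,"dx":0,"dy":0,"dz":0,"wx":0,"wy":0,"wz":0}
    - {"claw":0,"dx":0,"dy":0,"dz":0,"wx":0,"wy":0,"wz":0}

```text
t: 13.52
eef_pos: [0.5945, -0.212, 0.1058]
tool_rot: [0.0, 0.997, -0.073, 0.0]
contact_force: [0.5, 0.3, -0.3]
gripper_width: -0.001
grasp_force: 0.0
```

```bash
python3 -c "
from h import *;go('R',.0875)"
```

```text
t 13.53 pos [ 594.5 -212.   105.8] yaw -8.34 tilt [ 0.001 -0.    -1.   ] F [ 0.5   0.27 -0.35] w -0.0006838143737027012
delta tool mm [ 0.2 -0.5 18.3] wz need -0.04
```

drive_tool:
  increments:
    - {"claw":0,"dx":0,"dy":0,"dz":0.005,"wx":0,"wy":0,"wz":0}
    - {"claw":0,"dx":0,"dy":0,"dz":0.004,"wx":0,"wy":0,"wz":0}
    - {"claw":0,"dx":0,"dy":0,"dz":0.003,"wx":0,"wy":0,"wz":0}
    - {"claw":0,"dx":0,"dy":0,"dz":0,"wx":0,"wy":0,"wz":0}
    - {"claw":0,"dx":0,"dy":0,"dz":0,"wx":0,"wy":0,"wz":0}

```text
t: 14.15
eef_pos: [0.5943, -0.212, 0.0941]
tool_rot: [0.0, 0.997, -0.073, 0.0]
contact_force: [-1.9, 0.9, 6.8]
gripper_width: 0.001
grasp_force: 3.5
```

drive_tool:
  increments:
    - {"claw":0,"dx":0,"dy":0,"dz":0.003,"wx":0,"wy":0,"wz":0}
    - {"claw":0,"dx":0,"dy":0,"dz":0.003,"wx":0,"wy":0,"wz":0}
    - {"claw":0,"dx":0,"dy":0,"dz":0,"wx":0,"wy":0,"wz":0}
    - {"claw":0,"dx":0,"dy":0,"dz":0,"wx":0,"wy":0,"wz":0}

```text
t: 14.65
eef_pos: [0.5944, -0.212, 0.0889]
tool_rot: [0.0, 0.997, -0.073, 0.0]
contact_force: [-4.3, 1.5, 13.1]
gripper_width: -0.003
grasp_force: 6.7
```

drive_tool:
  increments:
    - {"claw":0,"dx":0,"dy":0,"dz":0.0005,"wx":0,"wy":0,"wz":0}
    - {"claw":0,"dx":0,"dy":0,"dz":0,"wx":0,"wy":0,"wz":0}

```text
t: 14.9
eef_pos: [0.5944, -0.212, 0.0885]
tool_rot: [0.0, 0.997, -0.073, 0.0]
contact_force: [-5.2, 1.6, 13.8]
gripper_width: 0.004
grasp_force: 7.0
```

Right takes about 14 N, so the middle mount is the softest. I'll finish the centimetre here, release, and turn for the middle tag.

drive_tool:
  increments:
    - {"claw":0,"dx":0,"dy":0,"dz":0.0015,"wx":0,"wy":0,"wz":0}
    - {"claw":0,"dx":0,"dy":0,"dz":0,"wx":0,"wy":0,"wz":0}
    - {"claw":0,"dx":0,"dy":0,"dz":0,"wx":0,"wy":0,"wz":0}

```text
t: 15.28
eef_pos: [0.5944, -0.212, 0.0872]
tool_rot: [0.0, 0.997, -0.073, 0.0]
contact_force: [-6.2, 1.2, 15.4]
gripper_width: 0.004
grasp_force: 7.7
```

drive_tool:
  increments:
    - {"claw":0,"dx":0,"dy":0,"dz":-0.005,"wx":0,"wy":0,"wz":0}
    - {"claw":0,"dx":0,"dy":0,"dz":-0.007,"wx":0,"wy":0,"wz":0}
    - {"claw":0,"dx":0,"dy":0,"dz":-0.012,"wx":0,"wy":0,"wz":0}
    - {"claw":0,"dx":0,"dy":0,"dz":-0.03,"wx":0,"wy":0,"wz":0}
    - {"claw":0,"dx":0,"dy":0,"dz":-0.03,"wx":0,"wy":0,"wz":0}
    - {"claw":0,"dx":0,"dy":0,"dz":0,"wx":0,"wy":0,"wz":-8.4}
    - {"claw":0,"dx":0,"dy":0,"dz":0,"wx":0,"wy":0,"wz":-8.4}
    - {"claw":0,"dx":0,"dy":0,"dz":0,"wx":0,"wy":0,"wz":0}
    - {"claw":0,"dx":0,"dy":0,"dz":0,"wx":0,"wy":0,"wz":0}

```text
t: 16.4
eef_pos: [0.5939, -0.2119, 0.1692]
tool_rot: [-0.0, 0.997, 0.072, -0.0]
contact_force: [0.1, -0.2, 0.3]
gripper_width: -0.002
grasp_force: 0.0
```

```bash
python3 -c "
from h import *;go('tM',.085)"
```

```text
t 16.4 pos [ 593.9 -211.9  169.2] yaw 8.3 tilt [-0.  0. -1.] F [ 0.14 -0.19  0.26] w -0.0015283036445656597
delta tool mm [-124.3 -212.4   84.3] wz need -0.2
```

drive_tool:
  increments:
    - {"claw":0,"dx":-0.0155,"dy":-0.0265,"dz":0,"wx":0,"wy":0,"wz":0}
    - {"claw":0,"dx":-0.0155,"dy":-0.0265,"dz":0,"wx":0,"wy":0,"wz":0}
    - {"claw":0,"dx":-0.0155,"dy":-0.0265,"dz":0,"wx":0,"wy":0,"wz":0}
    - {"claw":0,"dx":-0.0155,"dy":-0.0265,"dz":0,"wx":0,"wy":0,"wz":0}
    - {"claw":0,"dx":-0.0155,"dy":-0.0265,"dz":0,"wx":0,"wy":0,"wz":0}
    - {"claw":0,"dx":-0.0155,"dy":-0.0265,"dz":0,"wx":0,"wy":0,"wz":0}
    - {"claw":0,"dx":-0.0155,"dy":-0.0265,"dz":0,"wx":0,"wy":0,"wz":0}
    - {"claw":0,"dx":-0.0155,"dy":-0.0265,"dz":0,"wx":0,"wy":0,"wz":0}
    - {"claw":0,"dx":0,"dy":0,"dz":0,"wx":0,"wy":0,"wz":0}
    - {"claw":0,"dx":0,"dy":0,"dz":0.03,"wx":0,"wy":0,"wz":0}
    - {"claw":0,"dx":0,"dy":0,"dz":0.03,"wx":0,"wy":0,"wz":0}
    - {"claw":0,"dx":0,"dy":0,"dz":0.02,"wx":0,"wy":0,"wz":0}
    - {"claw":0,"dx":0,"dy":0,"dz":0,"wx":0,"wy":0,"wz":0}
    - {"claw":0,"dx":0,"dy":0,"dz":0,"wx":0,"wy":0,"wz":0}

```text
t: 18.15
eef_pos: [0.441, -0.0207, 0.0899]
tool_rot: [0.0, 0.997, 0.073, 0.001]
contact_force: [0.7, -0.8, 0.5]
gripper_width: -0.001
grasp_force: 0.0
```

```bash
python3 -c "
from h import *;go('tM',.0415)"
```

```text
t 18.15 pos [441.  -20.7  89.9] yaw 8.41 tilt [ 0.001 -0.    -1.   ] F [ 0.7  -0.8   0.46] w -0.0010967897563933708
delta tool mm [-0.6 -1.1 48.4] wz need -0.09
```

drive_tool:
  increments:
    - {"claw":0,"dx":-0.0005,"dy":-0.001,"dz":0.01,"wx":0,"wy":0,"wz":0}
    - {"claw":0,"dx":0,"dy":0,"dz":0.01,"wx":0,"wy":0,"wz":0}
    - {"claw":0,"dx":0,"dy":0,"dz":0.007,"wx":0,"wy":0,"wz":0}
    - {"claw":0,"dx":0,"dy":0,"dz":0.007,"wx":0,"wy":0,"wz":0}
    - {"claw":0,"dx":0,"dy":0,"dz":0.006,"wx":0,"wy":0,"wz":0}
    - {"claw":0,"dx":0,"dy":0,"dz":0.004,"wx":0,"wy":0,"wz":0}
    - {"claw":0,"dx":0,"dy":0,"dz":0.002,"wx":0,"wy":0,"wz":0}
    - {"claw":0,"dx":0,"dy":0,"dz":0,"wx":0,"wy":0,"wz":0}
    - {"claw":0,"dx":0,"dy":0,"dz":0,"wx":0,"wy":0,"wz":0}

```text
t: 19.27
eef_pos: [0.4398, -0.0195, 0.0435]
tool_rot: [-0.0, 0.997, 0.074, 0.0]
contact_force: [0.4, -0.4, -0.1]
gripper_width: -0.0
grasp_force: 0.0
```

drive_tool:
  increments:
    - {"claw":0,"dx":0,"dy":0,"dz":0.002,"wx":0,"wy":0,"wz":0}
    - {"claw":0,"dx":0,"dy":0,"dz":0,"wx":0,"wy":0,"wz":0}
    - {"claw":0,"dx":0,"dy":0,"dz":0,"wx":0,"wy":0,"wz":0}

```text
t: 19.65
eef_pos: [0.4399, -0.0195, 0.0415]
tool_rot: [0.0, 0.997, 0.074, 0.0]
contact_force: [-0.6, 0.5, 4.0]
gripper_width: -0.001
grasp_force: 2.3
```

drive_tool:
  increments:
    - {"claw":0,"dx":0,"dy":0,"dz":0.001,"wx":0,"wy":0,"wz":0}
    - {"claw":0,"dx":0,"dy":0,"dz":0,"wx":0,"wy":0,"wz":0}
    - {"claw":0,"dx":0,"dy":0,"dz":0,"wx":0,"wy":0,"wz":0}

```text
t: 20.02
eef_pos: [0.4399, -0.0195, 0.0413]
tool_rot: [0.0, 0.997, 0.074, 0.0]
contact_force: [-3.0, 0.3, 17.9]
gripper_width: -0.0
grasp_force: 9.1
```

It is hard on the stop (17.9 N with no further travel). I retreat straight up and check.

drive_tool:
  increments:
    - {"claw":0,"dx":0,"dy":0,"dz":-0.005,"wx":0,"wy":0,"wz":0}
    - {"claw":0,"dx":0,"dy":0,"dz":-0.015,"wx":0,"wy":0,"wz":0}
    - {"claw":0,"dx":0,"dy":0,"dz":-0.03,"wx":0,"wy":0,"wz":0}
    - {"claw":0,"dx":0,"dy":0,"dz":-0.04,"wx":0,"wy":0,"wz":0}
    - {"claw":0,"dx":0,"dy":0,"dz":-0.04,"wx":0,"wy":0,"wz":0}
    - {"claw":0,"dx":0,"dy":0,"dz":-0.04,"wx":0,"wy":0,"wz":0}
    - {"claw":0,"dx":0,"dy":0,"dz":-0.03,"wx":0,"wy":0,"wz":0}
    - {"claw":0,"dx":0,"dy":0,"dz":0,"wx":0,"wy":0,"wz":0}
    - {"claw":0,"dx":0,"dy":0,"dz":0,"wx":0,"wy":0,"wz":0}
    - {"claw":0,"dx":0,"dy":0,"dz":0,"wx":0,"wy":0,"wz":0}

```text
t: 21.28
eef_pos: [0.4387, -0.0196, 0.2393]
tool_rot: [-0.0, 0.997, 0.074, -0.001]
contact_force: [-0.7, 0.3, 0.3]
gripper_width: 0.002
grasp_force: 0.0
```

```bash
python3 - <<'E'
from h import *;from station import *
p,d=read_camera("scene")
cv2.imwrite("pics/scene2.png",cv2.resize(p[150:340,190:390,::-1],None,fx=3,fy=3,interpolation=cv2.INTER_CUBIC))
go('tM',.2)
E
```

```text
t 21.32 pos [438.8 -19.5 239.4] yaw 8.47 tilt [-0.002  0.    -1.   ] F [-0.55  0.71 -0.73] w -0.0001386640370589233
delta tool mm [ 1.5  0.4 39.4] wz need -0.03
```

View pics/scene2.png

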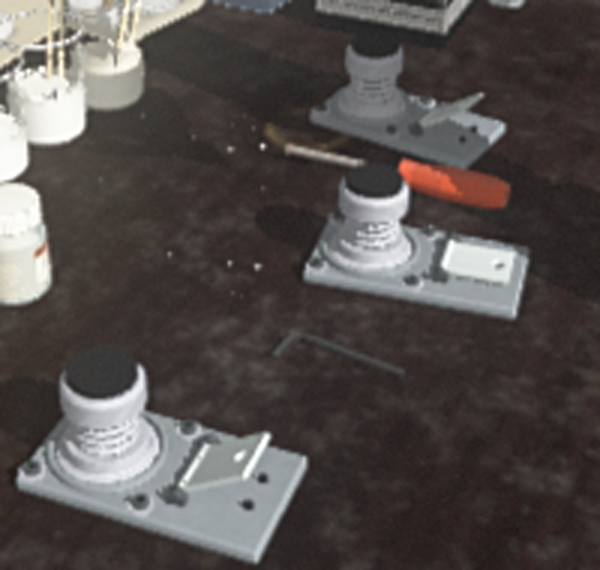

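The picture shows the middle tag flat (about (480,262)), and the left tag (225,465) and right tag (450,110) still raised. All three mounts are upright and the tools are undisturbed.

```bash
python3 -c "
from station import *
print(hand_in())"
```

```text
the job is handed in; nothing more can be done
None
```

I pressed the three pads from left to right: about 10 N left, 5 N middle and 15 N right at roughly 1 cm. The middle mount is the softest, so I pushed its tag flat, left the other two raised, and handed in at about 21 s.

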